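# Set up the weighing and inspection station

### The job

Set up the weighing and inspection station on the grey mat: centre the metal ring on the round plate of the black stage and stand the smaller specimen mount inside it, stand the calibration weight in the middle of the scale's pan, and stand the larger specimen mount on the very centre of the mat, midway between the stage and the scale. Lay the white slide box flat on the mat beside the stage, on the side away from the scale, level with the stage's middle, its long side parallel to the stage's side, leaving a gap of about 4 cm between box and stage. Leave the jar and the vial standing where they are.

Things in the scene. Friction and masses are not known exactly. Their poses are not given: they have to be found in the camera images.
- mat: grey anti-vibration mat, fixed flat on the bench, 130 (x) x 680 (y) mm, 4 mm thick; carries the stage and the scale, one towards each end (either way round), their origins 165 mm to either side of the mat's centre along its y axis. Origin: centre of its underside, on the bench top. y axis along its length
- stage: black heating stage, fixed on the mat: a block on four feet, 100 (x) x 130 (y) mm, top face 45 mm above its origin; amid the top a round aluminium plate, 70 mm in diameter, its face 48 mm above the origin. Origin: centre of the underside, on top of the mat, below the plate's centre. Its 100 mm long sides at y = +65 and -65 mm face the mat's ends (x, y nearly as the mat's)
- scale: white compact laboratory scale, fixed on the mat, 110 (x) x 140 (y) x 28 mm, with a round steel pan of 84 mm diameter above it (pan face 38 mm above the origin; it does not move); dark display beside the pan at -y. Origin: on top of the mat, below the pan's centre; the housing reaches y = +55 and -85 mm
- ring: loose plain aluminium specimen ring lying flat, 60 mm outside, 46 mm inside diameter, 10 mm high, about 50 g. Origin: centre of its underside, z up
- small_mount: loose specimen mount, the smaller of the two: grey resin cylinder with a small steel specimen flush in its top, standing, 30 mm diameter, 28 mm high, about 40 g. It stands 18 mm proud of the ring when inside it: hold it by its upper part. Origin: centre of its underside, z up
- large_mount: loose specimen mount, the larger of the two: grey resin cylinder with a larger steel specimen in its top, standing, 42 mm diameter, 28 mm high, about 80 g. Origin: centre of its underside, z up
- weight: loose steel calibration weight, standing: body 32 mm diameter, 26 mm high, a neck, and a knob of 22 mm diameter from 36 to 46 mm above the underside, about 200 g. Origin: centre of its underside, z up
- slide_box: loose white plastic box for slides, closed, lying flat, 85 (x, the long way) x 45 (y) x 32 (z) mm, about 120 g. Origin: centre of its underside
- jar: bystander: small clear jar with a black cap, 44 mm diameter, 50 mm high, loose, standing. Origin: centre of its underside
- vial: bystander: amber vial with a white cap, 28 mm diameter, 55 mm high, loose, standing. Origin: centre of its underside
Mind the look-alikes: they are no part of the job. Leave any pink or yellow look-alike of the weight alone.

How it is judged:
At the end, for the whole second after the job is handed in: Within: ring 10 mm of plate centre; small mount on plate, 10 mm of ring's and 17 mm of plate's centre; weight 15 mm of pan centre; large mount 15 mm of mat centre; box on mat, outer side, gap 40 +-15 mm, 15 mm along stage x, parallel 0.2 rad; all upright/flat within 0.1 rad, released, at rest (horizontal distance between ring and stage below 0.01 m and z of ring in the frame of stage between 0.045 and 0.052 m and angle between each of ring, small_mount, weight, large_mount, slide_box's own z axis and vertical below 0.1 rad and horizontal distance between small_mount and stage below 0.017 m and z of small_mount in the frame of stage between 0.045 and 0.052 m and horizontal distance between small_mount and ring below 0.01 m and horizontal distance between weight and scale below 0.015 m and z of weight in the frame of scale between 0.035 and 0.042 m and horizontal distance between large_mount and mat below 0.015 m and z of large_mount in the frame of mat between 0.001 and 0.008 m and ((y of stage in the frame of mat above 0 m and y of slide_box in the frame of stage between 0.1125 and 0.1425 m) or (y of stage in the frame of mat below 0 m and y of slide_box in the frame of stage between -0.1425 and -0.1125 m)) and x of slide_box in the frame of stage between -0.015 and 0.015 m and z of slide_box in the frame of mat between 0.001 and 0.008 m and angle between the x axis of slide_box and the x axis of stage, either way round below 0.2 rad and linear speed of each of ring, small_mount, large_mount, weight, slide_box below 0.02 m/s); the robot touches nothing.
It fails at once if the jar is shifted by more than 20 mm or tipped (distance of jar from where it was at the start of the episode above 0.02 m or angle between jar's own z axis and vertical above 0.35 rad).
It fails at once if the vial is shifted by more than 20 mm or tipped (distance of vial from where it was at the start of the episode above 0.02 m or angle between vial's own z axis and vertical above 0.35 rad).
It also fails if it takes over 134 s, if anything falls off the work surface, if the arm or the gripper's body presses on something with over 40 N, if the wrist force passes 120 N, or if a joint passes its speed limit or range.

### The arm

A 7-joint arm with a two-finger parallel gripper is mounted at the origin on the work surface. World frame = base frame: x ahead of the robot, y to its left, z up, the work surface at z = 0. Lengths are in m, angles in rad, forces in N, time in s.
With the tool pointing down it reaches from about 0.35 to 0.9 m from the base axis. Payload 19.9 kg.
Tool frame: the origin (TCP) lies between the finger pads; the fingertips stand 8 mm ahead of it and the grasp point (between the pads) lies 11 mm behind it; z points along the fingers, y is the line along which they close (so a half turn about z gives the same grasp; the last joint's range is limited). The gripper opens to 94 mm and grips with 3 to 60 N. Pads are 16 mm wide; open, the fingers measure 119 mm over their backs; the gripper's body (75 mm by 177 mm) begins 78 mm behind the grasp point.
Start: joints at [1.123, 0.417, -0.01, 1.614, 0.005, 1.111, -0.053], TCP at [0.247, -0.574, 0.213] pointing down, gripper open.
Joint ranges: [-2.81, 2.81], [-0.39, 2.02], [-1.27, 1.25], [0.06, 2.57], [-1.19, 4.33], [0.19, 2], [-2.82, 2.82]. Speed limits (rad/s): [1.89, 1.89, 2.39, 2.39, 3.01, 3.01, 3.01].

### API

Orientations are given as a rotation vector (axis times angle).
In Python, from plant import sensors, imaging, env gives the robot as it stands.
- The arm moves only by the shell command python3 -m pendant 'ROWS' [OPENING] [FORCE]. ROWS is JSON, a list of rows, each an object with "dp": the shift along the tool's x, y, z in m, a list of three; "twist": the turn about the tool's z in degrees. A call has 1 to 20 rows; each row shifts and turns the commanded pose from where the row before left it, along the tool's axes as they then stand; what a row does not reach is not made up. A row lasts 1/12 s, in which the tool goes at most 41.7 mm and 7.16 degrees, less where a joint would pass 70% of its speed; a pose out of reach is approached as far as the arm can. A call with a gripper value outside its range is refused whole. OPENING is the opening, from -1 (shut) to 1 (fully open), set as the call begins (- or left out, the last holds). The fingers move at their own pace and stop on an object; FORCE is the grip in N (left out, the last holds). Time passes only in rows, so rows that do not move let the fingers close. It gives the time, the measured TCP pose, the force, the opening and the grip force at its end, in the units of the state.
- sensors.sense(): the state, without advancing time (a new reading comes with each control period).
- imaging.camera(name): name is "side" or "top"; returns a dict with "pixels" (400x640x3 uint8, blue, green, red), "fovy" (degrees; the focal length in pixels is half the picture's height over the tangent of half this angle, whatever the lens; pixels are square), "cx", "cy" (the principal point, pixels), "pose" (4x4, takes a point from camera to world coordinates). Camera axes: x right, y up, looking along -z (the intrinsics and any distortion apply to the point x, -y, -z); pixel columns grow to the right and rows downward; lengths in m; the calibration is good to about 2 mm. A picture is of the moment at which its call begins. There is no depth.
- env.sign_off(): hands the job in; it is judged then, once.
Trained networks look in a picture, given as the dict that the camera call returned (one of the last four; its "shot" number tells which), for a name from the list of things; names that differ only in an ending like _2 or _b are one class to them, and where a whole thing is asked for, a point or a joint stands for the part that bears it (a point fixed in the world has none). Each returns a list of dicts, best first, with "score" (0 to 1); they miss things now and then, are a little off and sometimes report something else, mostly with a low value. They report only what shows in the picture. A call takes as long as a camera call. They do not tell look-alikes from the thing itself.
- imaging.silhouettes(picture, name): "region" (400x640 bool, what is visible of it) and "xy" ([column, row] in pixels, amid what is visible of it).
- imaging.pinpoint(picture, name): "xy" ([column, row] in pixels: a listed point, or the origin of a listed thing).
The state is a dict: "time_s": time; "joints": joint angles; "joint_velocities": joint speeds; "joint_torque": joint torques, N m; "position": TCP position; "eef_rot": TCP orientation; "wrist_force": force on the tool from outside, world axes, zero at the start; "ft_torque": the same for the moment, N m; "grip_width": finger opening in m; "grip_force": force on a finger pad.
Only numpy, scipy, OpenCV 4.12 (cv2) and the standard library are available. Lean on these libraries where they do the work, as an engineer would, in place of code of your own. Each camera call takes 0.05 s, during which the arm holds its last target. There are 200 camera calls.

## Working session

There is one attempt and no reset: what is moved stays moved. The work goes in short steps, Python scripts to look and compute and a shell command to move; the robot and the scene stay as the last step left them, time stands still between calls to the robot, and variables do not carry over. Pictures are saved under pics/ and viewed, at most 14 in all, crops included, and the job is handed in when it is done.

```bash
ls; mkdir -p pics; python3 - <<'E'
from plant import sensors, imaging, env
import cv2,numpy as np
s=sensors.sense()
print({k:np.round(v,3) for k,v in s.items()})
for c in ['top','side']:
    p=imaging.camera(c); cv2.imwrite(f'pics/{c}0.png',p['pixels'])
    print(c,{k:(np.round(v,3).tolist() if k=='pose' else v) for k,v in p.items() if k!='pixels'})
    for n in ['mat','stage','scale','ring','small_mount','large_mount','weight','slide_box','jar','vial']:
        print(n,[(np.round(d['xy'],1).tolist(),round(d['score'],2)) for d in imaging.pinpoint(p,n)],[(np.round(d['xy'],1).tolist(),round(d['score'],2),int(d['region'].sum())) for d in imaging.silhouettes(p,n)])
E
```

```text
pics
{'time_s': np.float64(0.0), 'joints': array([ 1.123,  0.418, -0.01 ,  1.614,  0.005,  1.111, -0.053]), 'joint_velocities': array([-0.   ,  0.   ,  0.001,  0.001, -0.001,  0.001, -0.001]), 'joint_torque': array([ 1.0000e-03, -8.5125e+01,  6.3900e-01, -4.2598e+01, -4.9000e-02,
        1.9000e-02,  0.0000e+00]), 'position': array([ 0.247, -0.574,  0.213]), 'eef_rot': array([-3.076e+00, -6.330e-01,  1.000e-03]), 'wrist_force': array([ 0.377, -0.941, -0.155]), 'ft_torque': array([ 0.01 , -0.04 ,  0.049]), 'grip_force': np.float64(0.0), 'grip_width': np.float64(0.094)}
top {'fovy': 42.209739333563235, 'cx': 315.25075001788963, 'cy': 200.44418800130057, 'pose': [[0.014, 0.997, -0.073, 0.377], [-1.0, 0.014, 0.012, 0.048], [0.013, 0.073, 0.997, 1.402], [0.0, 0.0, 0.0, 1.0]], 'shot': 1}
mat [([335.4, 161.6], 0.89)] []
stage [([278.2, 159.2], 0.83)] [([277.7, 156.2], 0.79, 1962)]
scale [([370.9, 220.8], 0.29)] [([405.1, 166.4], 0.74, 2180)]
ring [([239.4, 237.2], 0.64)] [([234.3, 238.1], 0.49, 186)]
small_mount [([419.6, 236.3], 0.58)] [([423.0, 236.7], 0.49, 114)]
large_mount [([279.3, 21
[... 977 characters left out ...]
.82, 340)]
small_mount [([406.9, 192.9], 0.71), ([214.6, 306.8], 0.71), ([296.0, 246.3], 0.24)] [([408.0, 187.8], 0.52, 137), ([217.3, 300.6], 0.18, 261)]
large_mount [([297.0, 245.3], 0.74)] [([295.0, 243.5], 0.51, 298)]
weight [([182.2, 322.1], 0.86), ([224.5, 334.8], 0.79), ([217.2, 307.5], 0.6), ([174.1, 298.5], 0.52), ([215.5, 282.0], 0.5)] [([182.5, 315.4], 0.89, 375), ([214.3, 299.7], 0.72, 323), ([214.8, 273.2], 0.7, 315), ([222.0, 331.7], 0.67, 341)]
slide_box [([424.9, 170.2], 0.8), ([405.4, 192.7], 0.48)] [([424.8, 165.8], 0.58, 535), ([347.9, 166.0], 0.24, 1419)]
jar [([359.6, 206.9], 0.55)] [([362.7, 200.9], 0.74, 327)]
vial [([330.6, 217.0], 0.76)] [([330.5, 214.3], 0.68, 182)]
```

```bash
python3 - <<'E'
import cv2
a=cv2.imread('pics/top0.png')[120:290,130:500]; cv2.imwrite('pics/t1.png',cv2.resize(a,None,fx=2.15,fy=2.15,interpolation=cv2.INTER_CUBIC))
a=cv2.imread('pics/side0.png')[120:360,130:460]; cv2.imwrite('pics/s1.png',cv2.resize(a,None,fx=2.4,fy=2.4,interpolation=cv2.INTER_CUBIC))
E
```

```text
(no output)
```

View pics/t1.png

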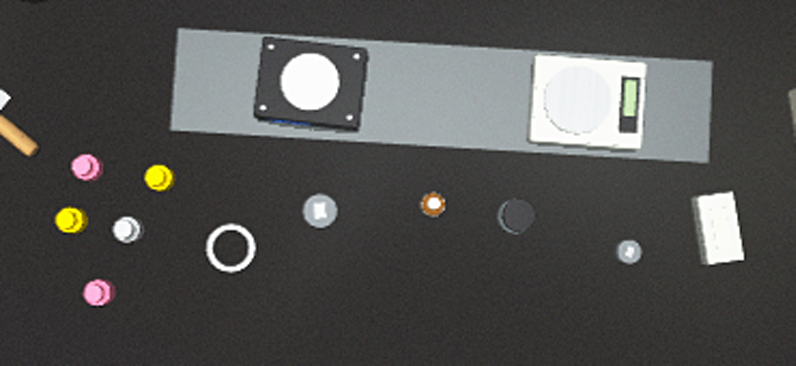

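View pics/s1.png

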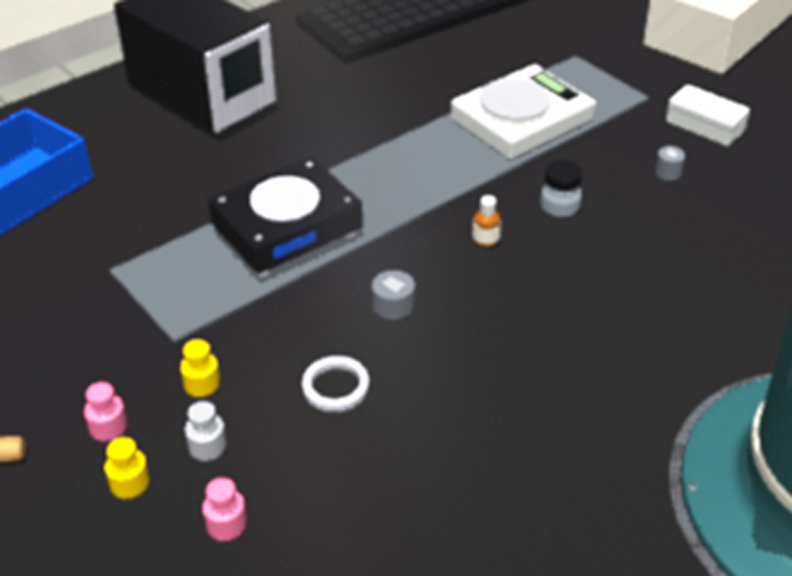

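The top view shows the steel weight at crop (127,229), which is full-image (189,226), with pink and yellow look-alikes around it. The stage is left (+y), the scale right (-y). In the gripper's row are the ring, large mount, vial, jar, small mount and box.

```bash
cat > h.py <<'E'
from plant import sensors, imaging, env
import cv2,numpy as np
def ray(p,xy):
    f=200/np.tan(np.radians(p['fovy']/2)); P=np.array(p['pose'])
    d=P[:3,:3]@np.array([(xy[0]-p['cx'])/f,-(xy[1]-p['cy'])/f,-1]); return P[:3,3],d
def at(p,xy,z):
    o,d=ray(p,xy); return (o+d*(z-o[2])/d[2])[:2]
def proj(p,X):
    f=200/np.tan(np.radians(p['fovy']/2)); P=np.array(p['pose']); c=P[:3,:3].T@(np.array(X)-P[:3,3])
    return [p['cx']+f*c[0]/-c[2],p['cy']-f*c[1]/-c[2]]
def blob(p,xy,z,r=0.05,thr=None,sc=4000):
    """rectified metric patch (0.25mm/px) at plane z around the pixel xy"""
    c=at(p,xy,z); h=2*r
    W=[(c[0]+a,c[1]+b) for a,b in((r,r),(r,-r),(-r,-r),(-r,r))]
    src=np.float32([proj(p,(x,y,z)) for x,y in W]); n=int(2*r*sc)
    M=cv2.getPerspectiveTransform(src,np.float32([[0,0],[n,0],[n,n],[0,n]]))
    return c,cv2.warpPerspective(p['pixels'],M,(n,n),flags=cv2.INTER_CUBIC)
E
python3 - <<'E'
from h import *
T=imaging.camera('top');S=imaging.camera('side')
zo=dict(mat=0,stage=.004,scale=.004)
for n in ['mat','stage','scale','ring','small_mount','large_mount','weight','slide_box','jar','vial']:
    for l,p in(('T',T),('S',S)):
        print(n,l,[(np.round(at(p,d['xy'],zo.get(n,0)),4).tolist(),round(d['score'],2)) for d in imaging.pinpoint(p,n) if d['score']>.4])
# rectified patches, tiled (up=+x, left=+y, 0.5 mm/px)
tiles=[]
for p,L in((T,[((274,157),.052),((397,166),.042),((237.5,235.5),.010),((278.5,218),.028),((189,226),.046),((422,236.5),.028),((464,226.5),.032)]),
           (S,[((249,202.5),.052),((344.5,162),.042),((270,279),.010),((294,238),.028),((214,291),.046),((409,183.5),.028),((425,163.5),.032)])):
    row=[]
    for xy,z in L:
        c,im=blob(p,xy,z,.055,sc=1000); print(np.round(c,4))
        row.append(im)
    tiles.append(np.hstack(row))
cv2.imwrite('pics/tiles.png',np.vstack(tiles))
# mat
hsv=T['pixels'].astype(int); g=cv2.cvtColor(T['pixels'],cv2.COLOR_BGR2GRAY)
m=((g>75)).astype(np.uint8)
cs,_=cv2.findContours(m,cv2.RETR_EXTERNAL,cv2.CHAIN_APPROX_NONE); c=max(cs,key=cv2.contourArea)
b=cv2.boxPoints(cv2.minAreaRect(c)); w=np.array([at(T,q,.004) for q in b]);print('mat',b.round(1).tolist(),w.round(4).tolist(),w.mean(0),np.linalg.norm(w-np.roll(w,1,0),axis=1))
E
```

```text
mat T [([0.3835, 0.2344], 0.57), ([0.5891, -0.0217], 0.56)]
mat S [([0.5727, -0.0262], 0.64)]
stage T [([0.5942, 0.1374], 0.82)]
stage S [([0.5898, 0.1377], 0.61)]
scale T [([0.5732, -0.185], 0.64)]
scale S [([0.581, -0.1845], 0.83), ([0.5793, 0.1409], 0.6)]
ring T [([0.3834, 0.2379], 0.46)]
ring S [([0.3823, 0.2397], 0.61)]
small_mount T [([0.3877, -0.2547], 0.41)]
small_mount S [([0.386, -0.245], 0.63)]
large_mount T [([0.4351, 0.1298], 0.44)]
large_mount S [([0.4244, 0.1227], 0.61)]
weight T [([0.3242, 0.3974], 0.63), ([0.4862, 0.4176], 0.6), ([0.4664, 0.328], 0.58), ([0.3926, 0.3677], 0.51), ([0.4133, 0.4299], 0.49)]
weight S [([0.4196, 0.44], 0.67), ([0.4002, 0.3634], 0.65), ([0.3328, 0.3991], 0.58), ([0.4592, 0.326], 0.57), ([0.4753, 0.4208], 0.57)]
slide_box T [([0.409, -0.3687], 0.92)]
slide_box S [([0.4263, -0.378], 0.89)]
jar T [([0.428, -0.1151], 0.68)]
jar S [([0.4186, -0.1067], 0.59)]
vial T [([0.4396, -0.0198], 0.66)]
vial S [([0.443, -0.0093], 0.75)]
[0.5891 0.1417]
[ 0.5716 -0.1837]
[0.3823 0.2381]
[0.4299 0.1283]
[0.4051 0.36  ]
[ 0.3862 -0.2529]
[ 0.4142 -0.3637]
[0.584  0.1421]
[ 0.5652 -0.1817]
[0.3803 0.2405]
[0.4305 0.127 ]
[0.4038 0.3648]
[ 0.3873 -0.2543]
[ 0.4154 -0.3642]
mat [[208.3000030517578, 180.39999389648438], [211.3000030517578, 132.3000030517578], [462.20001220703125, 147.8000030517578], [459.20001220703125, 195.89999389648438]] [[0.53, 0.3215], [0.6619, 0.3172], [0.63, -0.3687], [0.4979, -0.3597]] [ 0.57994213 -0.02244594] [0.6818856  0.13190442 0.68662659 0.13245614]
```

View pics/tiles.png

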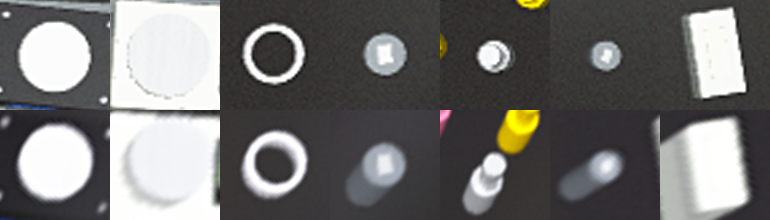

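Tiles (1 mm/px, centre 55,55) agree between the two cameras to about 2 mm:
- plate (0.587, 0.142)
- pan (0.572, -0.187)
- mat centre (0.580, -0.022)
- ring (0.383, 0.240)
- large mount (0.4315, 0.1285)
- weight (0.405, 0.365)
- small mount (0.387, -0.254)

The box still needs its angle measured.

```bash
cat >> h.py <<'E'
from scipy.spatial.transform import Rotation as Ro
def go(x,y,z,yaw=-2.7):
    """print dp (tool axes, after twist) and twist to TCP target; yaw deg of tool x"""
    s=sensors.sense(); R=Ro.from_rotvec(s['eef_rot']).as_matrix(); a=np.degrees(np.arctan2(R[1,0],R[0,0]))
    d=np.array([x,y,z])-s['position']; c,n=np.cos(np.radians(yaw)),np.sin(np.radians(yaw))
    print('at',s['position'].round(4),'yaw',a.round(2),'w',round(float(s['grip_width']),4),'| twist',round(a-yaw,2),'dp mm (after twist)',(1000*np.array([c*d[0]+n*d[1],n*d[0]-c*d[1],-d[2]])).round(1),'t',round(float(s['time_s']),1))
E
python3 - <<'E'
from h import *
T=imaging.camera('top')
c,im=blob(T,(464,226.5),.032,.06,sc=2000); g=cv2.cvtColor(im,cv2.COLOR_BGR2GRAY)
for t in (150,200,225):
    m=(g>t).astype(np.uint8); cs,_=cv2.findContours(m,cv2.RETR_EXTERNAL,cv2.CHAIN_APPROX_NONE); k=max(cs,key=cv2.contourArea)
    (u,v),wh,ang=cv2.minAreaRect(k); print(t,c+np.array([(120-v),(120-u)])/2000,np.array(wh)/2,ang)
c,im=blob(T,(278,160),.049,.09,sc=2000);cv2.imwrite('pics/stage.png',im)
go(.415,-.367,.12,7)
E
```

```text
150 [ 0.41657782 -0.36514647] [85.81626892 47.51131058] 80.53767395019531
200 [ 0.41659457 -0.36544863] [84.44283295 45.14905167] 80.98067474365234
225 [ 0.4166441  -0.36571061] [83.59628296 43.86355591] 80.98067474365234
at [ 0.2467 -0.5742  0.2134] yaw 23.25 w 0.0945 | twist 16.25 dp mm (after twist) [ 192.3 -185.2   93.4] t 3.2
```

View pics/stage.png

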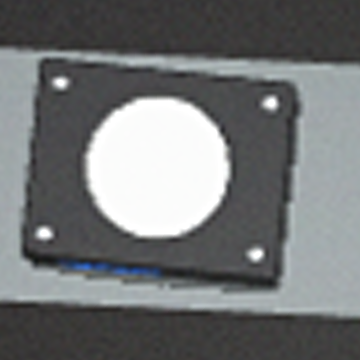

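Screws at (61,82), (270,103) and (44,233) put the stage yaw at about -6°. The box target is therefore (0.600, 0.269), yaw -6°.

```bash
python3 -m pendant '[{"dp":[0,0,0.03],"twist":7.1},{"dp":[0,0,0.03],"twist":7.1},{"dp":[0.025,-0.0225,0],"twist":0},{"dp":[0.025,-0.0225,0],"twist":0},{"dp":[0.025,-0.0225,0],"twist":0},{"dp":[0.025,-0.0225,0],"twist":0},{"dp":[0.025,-0.0225,0],"twist":0},{"dp":[0.025,-0.0225,0],"twist":0},{"dp":[0.025,-0.0225,0],"twist":0},{"dp":[0.025,-0.0225,0],"twist":0},{"dp":[0,0,0],"twist":0},{"dp":[0,0,0],"twist":0}]' 1 25; python3 -c "
from h import *
go(.4166,-.3655,.013,9)"
```

```text
time_s: 4.25
position: [0.4172, -0.3636, 0.1535]
eef_rot: [-3.131, -0.253, -0.001]
wrist_force: [-1.1, -1.1, 0.5]
grip_width: 0.0939
grip_force: 0.0
at [ 0.4172 -0.3636  0.1535] yaw 9.25 w 0.0939 | twist 0.25 dp mm (after twist) [ -0.9   1.8 140.5] t 4.2
```

```bash
python3 -m pendant '[{"dp":[0,0.002,0.03],"twist":0},{"dp":[0,0,0.03],"twist":0},{"dp":[0,0,0.03],"twist":0},{"dp":[0,0,0.025],"twist":0},{"dp":[0,0,0.015],"twist":0},{"dp":[0,0,0.01],"twist":0},{"dp":[0,0,0],"twist":0},{"dp":[0,0,0],"twist":0}]' && python3 -m pendant '[{"dp":[0,0,0],"twist":0},{"dp":[0,0,0],"twist":0},{"dp":[0,0,0],"twist":0},{"dp":[0,0,0],"twist":0},{"dp":[0,0,0],"twist":0},{"dp":[0,0,0],"twist":0},{"dp":[0,0,0],"twist":0},{"dp":[0,0,0],"twist":0},{"dp":[0,0,0],"twist":0},{"dp":[0,0,0],"twist":0}]' -1 25 && python3 -m pendant '[{"dp":[0,0,-0.01],"twist":0},{"dp":[0,0,-0.02],"twist":0},{"dp":[0,0,-0.03],"twist":0},{"dp":[0,0,-0.03],"twist":0},{"dp":[0,0,-0.02],"twist":0},{"dp":[0,0,-0.01],"twist":0},{"dp":[0,0,0],"twist":0}]'; python3 -c "
from h import *
go(.600,.269,.12,-6)"
```

```text
time_s: 4.92
position: [0.4159, -0.3676, 0.0137]
eef_rot: [3.132, 0.247, -0.0]
wrist_force: [-0.6, -0.7, 0.3]
grip_width: 0.0943
grip_force: 0.0
time_s: 5.75
position: [0.4162, -0.367, 0.0135]
eef_rot: [-3.132, -0.248, 0.0]
wrist_force: [0.0, 0.4, 0.7]
grip_width: 0.045
grip_force: 25.0
time_s: 6.33
position: [0.417, -0.3676, 0.1358]
eef_rot: [3.129, 0.248, 0.004]
wrist_force: [-0.1, -0.2, -1.4]
grip_width: 0.0446
grip_force: 25.0
at [ 0.417  -0.3676  0.1358] yaw 9.05 w 0.0446 | twist 15.05 dp mm (after twist) [ 115.4 -652.3   15.8] t 6.3
```

```bash
python3 -m pendant '[{"dp":[0,0,0],"twist":5},{"dp":[0,0,0],"twist":5},{"dp":[0,0,0],"twist":5},{"dp":[0.003,-0.015,0],"twist":0},{"dp":[0.006,-0.03,0],"twist":0},{"dp":[0.006,-0.036,0],"twist":0},{"dp":[0.006,-0.036,0],"twist":0},{"dp":[0.006,-0.036,0],"twist":0},{"dp":[0.006,-0.036,0],"twist":0},{"dp":[0.006,-0.036,0],"twist":0},{"dp":[0.006,-0.036,0],"twist":0},{"dp":[0.006,-0.036,0],"twist":0},{"dp":[0.006,-0.036,0],"twist":0},{"dp":[0.006,-0.036,0],"twist":0},{"dp":[0.006,-0.036,0],"twist":0},{"dp":[0.006,-0.036,0],"twist":0},{"dp":[0.006,-0.036,0],"twist":0},{"dp":[0.006,-0.036,0],"twist":0},{"dp":[0.006,-0.036,0],"twist":0}]' && python3 -m pendant '[{"dp":[0.006,-0.036,0],"twist":0},{"dp":[0.006,-0.03,0],"twist":0},{"dp":[0.006,-0.018,0],"twist":0},{"dp":[0,0,0],"twist":0},{"dp":[0,0,0],"twist":0}]'; python3 -c "
from h import *
go(.600,.269,.019,-6)"
```

```text
time_s: 7.92
position: [0.565, 0.171, 0.1318]
eef_rot: [3.137, -0.163, -0.003]
wrist_force: [0.8, -0.6, -1.6]
grip_width: 0.045
grip_force: 25.0
time_s: 8.33
position: [0.5913, 0.2518, 0.1314]
eef_rot: [3.137, -0.16, -0.004]
wrist_force: [0.3, -0.5, -0.8]
grip_width: 0.0449
grip_force: 25.0
at [0.5913 0.2518 0.1314] yaw -5.85 w 0.0449 | twist 0.15 dp mm (after twist) [  6.8 -18.  112.4] t 8.3
```

```bash
python3 -m pendant '[{"dp":[0.007,-0.018,0],"twist":0},{"dp":[0,0,0],"twist":0},{"dp":[0,0,0.03],"twist":0},{"dp":[0,0,0.03],"twist":0},{"dp":[0,0,0.03],"twist":0},{"dp":[0,0,0.013],"twist":0},{"dp":[0,0,0.006],"twist":0},{"dp":[0,0,0.004],"twist":0},{"dp":[0,0,0],"twist":0},{"dp":[0,0,0],"twist":0}]'; python3 -c "
from h import *
go(.600,.269,.0177,-6)"
```

```text
time_s: 9.17
position: [0.6017, 0.2685, 0.0218]
eef_rot: [-3.137, 0.163, -0.002]
wrist_force: [0.2, 0.7, 0.1]
grip_width: 0.0446
grip_force: 25.0
at [0.6017 0.2685 0.0218] yaw -5.96 w 0.0446 | twist 0.04 dp mm (after twist) [-1.8 -0.3  4.1] t 9.2
```

```bash
python3 -m pendant '[{"dp":[-0.001,0,0.0015],"twist":0},{"dp":[0,0,0.0015],"twist":0},{"dp":[0,0,0.001],"twist":0},{"dp":[0,0,0],"twist":0},{"dp":[0,0,0],"twist":0}]' && python3 -m pendant '[{"dp":[0,0,0],"twist":0},{"dp":[0,0,0],"twist":0},{"dp":[0,0,0],"twist":0},{"dp":[0,0,0],"twist":0},{"dp":[0,0,0],"twist":0},{"dp":[0,0,0],"twist":0},{"dp":[0,0,-0.01],"twist":0},{"dp":[0,0,-0.03],"twist":0},{"dp":[0,0,-0.03],"twist":0},{"dp":[0,0,-0.03],"twist":0},{"dp":[0,0,0],"twist":0},{"dp":[0,0,0],"twist":0}]' 0.5; python3 -c "
from h import *
go(.383,.240,.01,-6)"
```

```text
time_s: 9.58
position: [0.6004, 0.2686, 0.0175]
eef_rot: [-3.137, 0.163, -0.001]
wrist_force: [-3.6, -1.0, 9.5]
grip_width: 0.0447
grip_force: 25.0
time_s: 10.58
position: [0.601, 0.2688, 0.1189]
eef_rot: [-3.136, 0.163, -0.005]
wrist_force: [0.6, 0.1, -0.8]
grip_width: 0.071
grip_force: 0.0
at [0.601  0.2688 0.1189] yaw -5.95 w 0.071 | twist 0.05 dp mm (after twist) [-213.8   51.5  108.9] t 10.6
```

```bash
python3 -m pendant '[{"dp":[-0.0305,0.0074,0],"twist":0},{"dp":[-0.0305,0.0074,0],"twist":0},{"dp":[-0.0305,0.0074,0],"twist":0},{"dp":[-0.0305,0.0074,0],"twist":0},{"dp":[-0.0305,0.0074,0],"twist":0},{"dp":[-0.0305,0.0074,0],"twist":0},{"dp":[-0.0305,0.0074,0],"twist":0},{"dp":[0,0,0.03],"twist":0},{"dp":[0,0,0.03],"twist":0},{"dp":[0,0,0],"twist":0},{"dp":[0,0,0],"twist":0},{"dp":[0,0,0],"twist":0}]' 0.9; python3 -c "
from h import *
go(.383,.240,.0105,-6)
T=imaging.camera('top');S=imaging.camera('side')
cv2.imwrite('pics/a.png',np.vstack([T['pixels'][110:290,150:550],S['pixels'][160:360,130:530]]))"
```

```text
time_s: 11.58
position: [0.3826, 0.2392, 0.0572]
eef_rot: [-3.137, 0.163, 0.001]
wrist_force: [-0.6, -0.1, -0.1]
grip_width: 0.0894
grip_force: 0.0
at [0.3826 0.2392 0.0572] yaw -5.95 w 0.0894 | twist 0.05 dp mm (after twist) [ 0.3 -0.8 46.7] t 11.6
```

View pics/a.png

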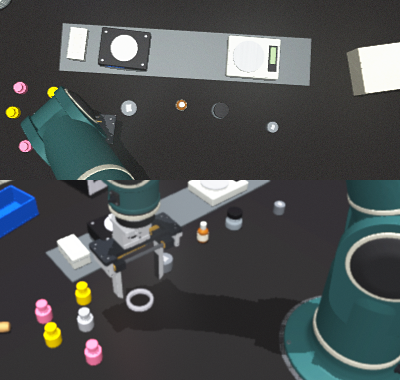

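The box lies on the mat at crop (76,43), left of and parallel to the stage. In the side view the fingers straddle the ring at (140,300).

```bash
python3 -m pendant '[{"dp":[0,-0.001,0.02],"twist":0},{"dp":[0,0,0.015],"twist":0},{"dp":[0,0,0.008],"twist":0},{"dp":[0,0,0.004],"twist":0},{"dp":[0,0,0],"twist":0},{"dp":[0,0,0],"twist":0}]' && python3 -m pendant '[{"dp":[0,0,0],"twist":0},{"dp":[0,0,0],"twist":0},{"dp":[0,0,0],"twist":0},{"dp":[0,0,0],"twist":0},{"dp":[0,0,0],"twist":0},{"dp":[0,0,0],"twist":0},{"dp":[0,0,0],"twist":0},{"dp":[0,0,0],"twist":0}]' -1 20 && python3 -m pendant '[{"dp":[0,0,-0.01],"twist":0},{"dp":[0,0,-0.03],"twist":0},{"dp":[0,0,-0.035],"twist":0},{"dp":[0,0,-0.035],"twist":0},{"dp":[0,0,-0.01],"twist":0},{"dp":[0,0,0],"twist":0},{"dp":[0,0,0],"twist":0}]'; python3 -c "
from h import *
go(.587,.142,.062,-6)
"
```

```text
time_s: 12.18
position: [0.3827, 0.2402, 0.0101]
eef_rot: [-3.137, 0.163, -0.001]
wrist_force: [0.5, -0.6, 0.5]
grip_width: 0.0893
grip_force: 0.0
time_s: 12.85
position: [0.3826, 0.24, 0.0096]
eef_rot: [-3.137, 0.163, -0.0]
wrist_force: [-1.0, -0.3, 5.7]
grip_width: 0.059
grip_force: 20.0
time_s: 13.43
position: [0.3825, 0.2399, 0.1297]
eef_rot: [-3.137, 0.163, -0.001]
wrist_force: [-0.0, -0.0, -1.4]
grip_width: 0.0592
grip_force: 20.0
at [0.3825 0.2399 0.1297] yaw -5.96 w 0.0592 | twist 0.04 dp mm (after twist) [213.6  76.   67.7] t 13.4
```

```bash
python3 -m pendant '[{"dp":[0.0305,0.0108,0],"twist":0},{"dp":[0.0305,0.0108,0],"twist":0},{"dp":[0.0305,0.0109,0],"twist":0},{"dp":[0.0305,0.0109,0],"twist":0},{"dp":[0.0305,0.0109,0],"twist":0},{"dp":[0.0305,0.0109,0],"twist":0},{"dp":[0.0305,0.0108,0],"twist":0},{"dp":[0,0,0.03],"twist":0},{"dp":[0,0,0.02],"twist":0},{"dp":[0,0,0.01],"twist":0},{"dp":[0,0,0],"twist":0},{"dp":[0,0,0],"twist":0},{"dp":[0,0,0],"twist":0}]'; python3 -c "
from h import *
go(.587,.142,.0616,-6)
S=imaging.camera('side')
cv2.imwrite('pics/b.png',cv2.resize(S['pixels'][130:270,170:370],None,fx=3,fy=3))"
```

```text
time_s: 14.52
position: [0.5872, 0.1427, 0.0702]
eef_rot: [-3.137, 0.162, -0.001]
wrist_force: [0.4, -0.1, 0.1]
grip_width: 0.0594
grip_force: 20.0
at [0.5872 0.1427 0.0702] yaw -5.92 w 0.0594 | twist 0.08 dp mm (after twist) [-0.1  0.7  8.6] t 14.5
```

View pics/b.png

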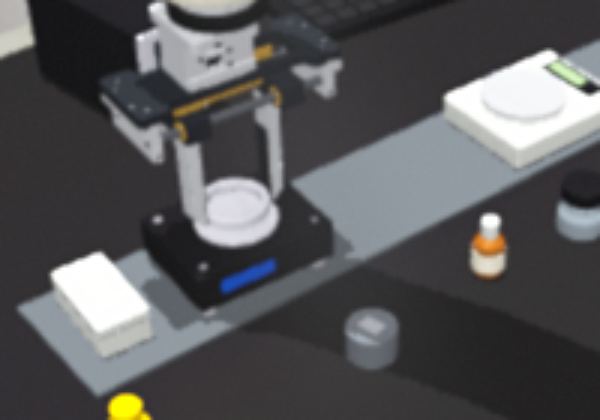

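The ring is level between the fingers over the plate (around (237,210)). I'll lower and release it.

```bash
python3 -m pendant '[{"dp":[0,0.0007,0.004],"twist":0},{"dp":[0,0,0.003],"twist":0},{"dp":[0,0,0.0015],"twist":0},{"dp":[0,0,0],"twist":0},{"dp":[0,0,0],"twist":0}]' && python3 -m pendant '[{"dp":[0,0,0],"twist":0},{"dp":[0,0,0],"twist":0},{"dp":[0,0,0],"twist":0},{"dp":[0,0,0],"twist":0},{"dp":[0,0,0],"twist":0},{"dp":[0,0,0],"twist":0},{"dp":[0,0,-0.01],"twist":0},{"dp":[0,0,-0.03],"twist":0},{"dp":[0,0,-0.03],"twist":0},{"dp":[0,0,0],"twist":0},{"dp":[0,0,0],"twist":0}]' 0.75; python3 -c "
from h import *
go(.387,-.254,.13,-6)"
```

```text
time_s: 14.98
position: [0.5871, 0.1415, 0.0615]
eef_rot: [-3.137, 0.163, -0.001]
wrist_force: [-1.6, -1.1, 7.0]
grip_width: 0.0589
grip_force: 20.0
time_s: 15.9
position: [0.5878, 0.1419, 0.1332]
eef_rot: [-3.136, 0.163, -0.005]
wrist_force: [0.0, -0.2, -0.9]
grip_width: 0.0823
grip_force: 0.0
at [0.5878 0.1419 0.1332] yaw -5.95 w 0.0823 | twist 0.05 dp mm (after twist) [-158.3  414.7    3.2] t 15.9
```

```bash
python3 -m pendant '[{"dp":[-0.0132,0.0345,0],"twist":0},{"dp":[-0.0132,0.0345,0],"twist":0},{"dp":[-0.0132,0.0345,0],"twist":0},{"dp":[-0.0132,0.0345,0],"twist":0},{"dp":[-0.0132,0.0345,0],"twist":0},{"dp":[-0.0132,0.0345,0],"twist":0},{"dp":[-0.0132,0.0346,0],"twist":0},{"dp":[-0.0132,0.0346,0],"twist":0},{"dp":[-0.0132,0.0346,0],"twist":0},{"dp":[-0.0132,0.0346,0],"twist":0},{"dp":[-0.0132,0.0346,0],"twist":0},{"dp":[-0.0132,0.0346,0],"twist":0},{"dp":[0,0,0.03],"twist":0},{"dp":[0,0,0.03],"twist":0},{"dp":[0,0,0],"twist":0},{"dp":[0,0,0],"twist":0},{"dp":[0,0,0],"twist":0}]' 0.5; python3 -c "
from h import *
T=imaging.camera('top');z=.062
c,im=blob(T,proj(T,(.587,.142,z)),z,.05,sc=4000);cv2.imwrite('pics/c.png',im)
go(.387,-.254,.0205,-6)"
```

```text
time_s: 17.32
position: [0.3867, -0.2542, 0.0719]
eef_rot: [-3.137, 0.162, 0.0]
wrist_force: [-0.7, 0.1, -0.1]
grip_width: 0.0698
grip_force: 0.0
at [ 0.3871 -0.2544  0.0722] yaw -5.91 w 0.0704 | twist 0.09 dp mm (after twist) [-0.1 -0.4 51.7] t 17.4
```

View pics/c.png

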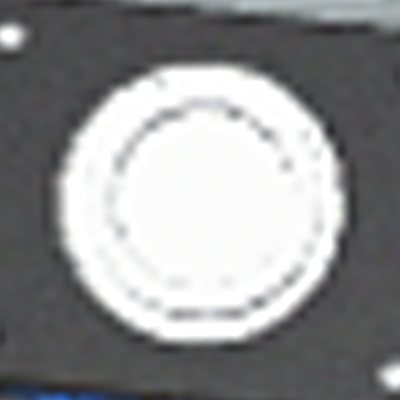

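The ring's inner edge is centred near (204,195) and the plate near (201,202) at 4 px/mm, so the ring is within 2 mm of centre.

```bash
python3 -m pendant '[{"dp":[0,0,0.025],"twist":0},{"dp":[0,0,0.015],"twist":0},{"dp":[0,0,0.008],"twist":0},{"dp":[0,0,0.0035],"twist":0},{"dp":[0,0,0],"twist":0},{"dp":[0,0,0],"twist":0}]' && python3 -m pendant '[{"dp":[0,0,0],"twist":0},{"dp":[0,0,0],"twist":0},{"dp":[0,0,0],"twist":0},{"dp":[0,0,0],"twist":0},{"dp":[0,0,0],"twist":0},{"dp":[0,0,0],"twist":0},{"dp":[0,0,0],"twist":0},{"dp":[0,0,0],"twist":0},{"dp":[0,0,0],"twist":0}]' -1 20 && python3 -m pendant '[{"dp":[0,0,-0.01],"twist":0},{"dp":[0,0,-0.03],"twist":0},{"dp":[0,0,-0.035],"twist":0},{"dp":[0,0,-0.035],"twist":0},{"dp":[0,0,-0.01],"twist":0},{"dp":[0,0,0],"twist":0},{"dp":[0,0,0],"twist":0}]'; python3 -c "
from h import *
go(.5875,.142,.0725,-6)
"
```

```text
time_s: 17.87
position: [0.3868, -0.2546, 0.0203]
eef_rot: [3.137, -0.163, 0.001]
wrist_force: [-0.6, -0.2, -0.6]
grip_width: 0.0705
grip_force: 0.0
time_s: 18.62
position: [0.3863, -0.2544, 0.0195]
eef_rot: [-3.137, 0.163, 0.0]
wrist_force: [-0.2, 0.1, 1.8]
grip_width: 0.0285
grip_force: 20.0
time_s: 19.2
position: [0.3864, -0.2544, 0.1398]
eef_rot: [3.137, -0.163, 0.001]
wrist_force: [0.1, 0.4, -1.2]
grip_width: 0.0281
grip_force: 20.0
at [ 0.3864 -0.2544  0.1398] yaw -5.95 w 0.0281 | twist 0.05 dp mm (after twist) [ 158.6 -415.3   67.3] t 19.2
```

```bash
python3 -m pendant '[{"dp":[0.0132,-0.0346,0],"twist":0},{"dp":[0.0132,-0.0346,0],"twist":0},{"dp":[0.0132,-0.0346,0],"twist":0},{"dp":[0.0132,-0.0346,0],"twist":0},{"dp":[0.0132,-0.0346,0],"twist":0},{"dp":[0.0132,-0.0346,0],"twist":0},{"dp":[0.0132,-0.0346,0],"twist":0},{"dp":[0.0132,-0.0346,0],"twist":0},{"dp":[0.0132,-0.0346,0],"twist":0},{"dp":[0.0132,-0.0346,0],"twist":0},{"dp":[0.0132,-0.0346,0],"twist":0},{"dp":[0.0132,-0.0346,0],"twist":0},{"dp":[0,0,0.02],"twist":0},{"dp":[0,0,0.015],"twist":0},{"dp":[0,0,0],"twist":0},{"dp":[0,0,0],"twist":0},{"dp":[0,0,0],"twist":0}]'; python3 -c "
from h import *
go(.5875,.142,.0715,-6)
S=imaging.camera('side')
cv2.imwrite('pics/d.png',cv2.resize(S['pixels'][130:250,200:320],None,fx=4.5,fy=4.5,interpolation=cv2.INTER_CUBIC))"
```

```text
time_s: 20.62
position: [0.5868, 0.1418, 0.1044]
eef_rot: [3.137, -0.164, -0.001]
wrist_force: [0.6, -0.8, -0.1]
grip_width: 0.0286
grip_force: 20.0
at [0.5868 0.1418 0.1044] yaw -5.98 w 0.0286 | twist 0.02 dp mm (after twist) [ 0.7 -0.3 32.9] t 20.6
```

View pics/d.png

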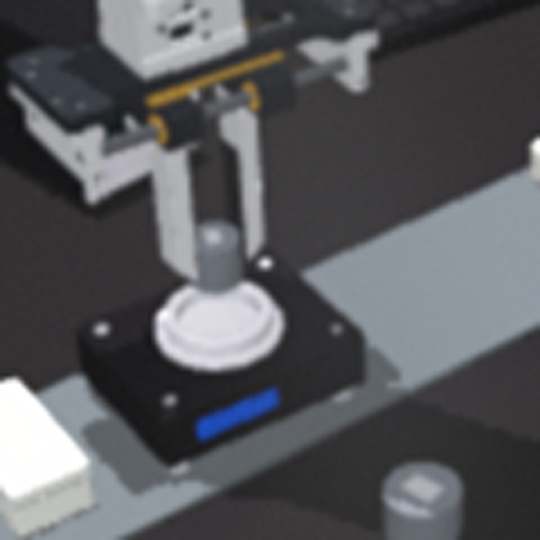

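```bash
python3 -c "
from h import *
S=imaging.camera('side')
print(at(S,(248.7,181.6),.113),at(S,(248.7,190.5),.085))
for n in ['small_mount']:
  print([(d['xy'],d['score'],at(S,d['xy'],.085)) for d in imaging.pinpoint(S,n)])
  print([(d['xy'],d['score'],at(S,d['xy'],.099)) for d in imaging.silhouettes(S,n)])
"
```

```text
[0.58523396 0.13699961] [0.5877156  0.13752235]
[([246.4, 192.4], 0.6, array([0.58516436, 0.14639349]))]
[([216.1, 301.1], 0.75, array([0.33789558, 0.39647598])), ([247.2, 188.0], 0.67, array([0.58254266, 0.14469734]))]
```

Mount measured at about (0.586, 0.142), in the grip as expected. Lowering it into the ring.

```bash
python3 -m pendant '[{"dp":[0.0005,0,0.015],"twist":0},{"dp":[0,0,0.01],"twist":0},{"dp":[0,0,0.004],"twist":0},{"dp":[0,0,0.002],"twist":0},{"dp":[0,0,0.0015],"twist":0},{"dp":[0,0,0],"twist":0},{"dp":[0,0,0],"twist":0}]' && python3 -m pendant '[{"dp":[0,0,0],"twist":0},{"dp":[0,0,0],"twist":0},{"dp":[0,0,0],"twist":0},{"dp":[0,0,0],"twist":0},{"dp":[0,0,0],"twist":0},{"dp":[0,0,0],"twist":0},{"dp":[0,0,-0.01],"twist":0},{"dp":[0,0,-0.03],"twist":0},{"dp":[0,0,-0.03],"twist":0},{"dp":[0,0,0],"twist":0},{"dp":[0,0,0],"twist":0}]' 0.2; python3 -c "
from h import *
go(.4315,.1285,.13,-6)"
```

```text
time_s: 21.4
position: [0.5876, 0.1422, 0.0723]
eef_rot: [-3.137, 0.163, -0.001]
wrist_force: [0.3, -0.8, -0.5]
grip_width: 0.0284
grip_force: 20.0
time_s: 22.32
position: [0.5884, 0.1424, 0.1442]
eef_rot: [-3.136, 0.163, -0.005]
wrist_force: [-0.9, 0.9, 0.7]
grip_width: 0.0565
grip_force: 0.0
at [0.5884 0.1424 0.1442] yaw -5.95 w 0.0565 | twist 0.05 dp mm (after twist) [-154.6   30.2   14.2] t 22.3
```

Dropped less than 1 mm. Next is the large mount.

```bash
python3 -m pendant '[{"dp":[-0.031,0.006,0],"twist":0},{"dp":[-0.031,0.006,0],"twist":0},{"dp":[-0.031,0.006,0],"twist":0},{"dp":[-0.031,0.006,0],"twist":0},{"dp":[-0.0305,0.006,0],"twist":0},{"dp":[0,0,0.03],"twist":0},{"dp":[0,0,0.03],"twist":0},{"dp":[0,0,0.02],"twist":0},{"dp":[0,0,0],"twist":0},{"dp":[0,0,0],"twist":0},{"dp":[0,0,0],"twist":0}]' 0.65; python3 -c "
from h import *
T=imaging.camera('top');z=.08
c,im=blob(T,proj(T,(.587,.142,z)),z,.05,sc=4000);cv2.imwrite('pics/e.png',im)
go(.4315,.1285,.013,-6)"
```

```text
time_s: 23.23
position: [0.431, 0.1285, 0.0628]
eef_rot: [-3.137, 0.163, -0.0]
wrist_force: [-0.3, -0.7, -0.3]
grip_width: 0.0777
grip_force: 0.0
at [0.4313 0.1285 0.063 ] yaw -5.95 w 0.077 | twist 0.05 dp mm (after twist) [ 0.2  0.  50. ] t 23.3
```

View pics/e.png

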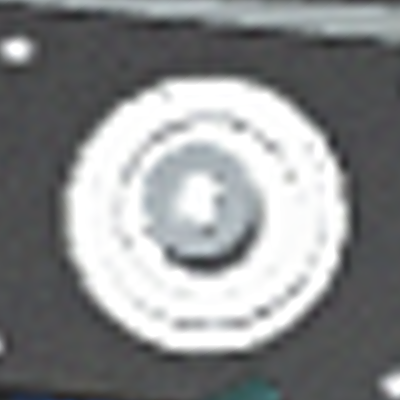

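The mount stands in the ring near its centre (202,200 against the ring's ~205,205). Now I grasp the large mount.

```bash
python3 -m pendant '[{"dp":[0,0,0.025],"twist":0},{"dp":[0,0,0.015],"twist":0},{"dp":[0,0,0.007],"twist":0},{"dp":[0,0,0.003],"twist":0},{"dp":[0,0,0],"twist":0},{"dp":[0,0,0],"twist":0}]' && python3 -m pendant '[{"dp":[0,0,0],"twist":0},{"dp":[0,0,0],"twist":0},{"dp":[0,0,0],"twist":0},{"dp":[0,0,0],"twist":0},{"dp":[0,0,0],"twist":0},{"dp":[0,0,0],"twist":0},{"dp":[0,0,0],"twist":0},{"dp":[0,0,0],"twist":0},{"dp":[0,0,0],"twist":0}]' -1 25 && python3 -m pendant '[{"dp":[0,0,-0.01],"twist":0},{"dp":[0,0,-0.03],"twist":0},{"dp":[0,0,-0.03],"twist":0},{"dp":[0,0,-0.01],"twist":0},{"dp":[0,0,0],"twist":0},{"dp":[0,0,0],"twist":0}]'; python3 -c "
from h import *
go(.580,-.0225,.017,-6)
"
```

```text
time_s: 23.78
position: [0.4312, 0.1285, 0.0128]
eef_rot: [-3.137, 0.163, -0.001]
wrist_force: [0.3, -0.1, 0.0]
grip_width: 0.0776
grip_force: 0.0
time_s: 24.53
position: [0.4307, 0.1283, 0.012]
eef_rot: [-3.137, 0.163, -0.0]
wrist_force: [0.2, -1.0, 3.4]
grip_width: 0.0404
grip_force: 25.0
time_s: 25.03
position: [0.4308, 0.1282, 0.0923]
eef_rot: [-3.137, 0.163, -0.002]
wrist_force: [-0.4, -0.3, -1.4]
grip_width: 0.0405
grip_force: 25.0
at [0.4308 0.1282 0.0923] yaw -5.96 w 0.0405 | twist 0.04 dp mm (after twist) [164.1 134.3  75.3] t 25.0
```

```bash
python3 -m pendant '[{"dp":[0.0234,0.0192,0],"twist":0},{"dp":[0.0234,0.0192,0],"twist":0},{"dp":[0.0234,0.0192,0],"twist":0},{"dp":[0.0234,0.0192,0],"twist":0},{"dp":[0.0234,0.0192,0],"twist":0},{"dp":[0.0234,0.0192,0],"twist":0},{"dp":[0.0234,0.0192,0],"twist":0},{"dp":[0,0,0],"twist":0},{"dp":[0,0,0.03],"twist":0},{"dp":[0,0,0.03],"twist":0},{"dp":[0,0,0.009],"twist":0},{"dp":[0,0,0.003],"twist":0},{"dp":[0,0,0.002],"twist":0},{"dp":[0,0,0],"twist":0},{"dp":[0,0,0],"twist":0}]'; python3 -c "
from h import *
go(.580,-.0225,.016,-6)"
```

```text
time_s: 26.28
position: [0.5803, -0.0223, 0.0191]
eef_rot: [-3.137, 0.163, -0.002]
wrist_force: [-0.7, -0.7, -0.3]
grip_width: 0.0403
grip_force: 25.0
at [ 0.5803 -0.0223  0.0191] yaw -5.94 w 0.0403 | twist 0.06 dp mm (after twist) [-0.3  0.3  3.1] t 26.3
```

```bash
python3 -m pendant '[{"dp":[0,0,0.0015],"twist":0},{"dp":[0,0,0.0015],"twist":0},{"dp":[0,0,0],"twist":0},{"dp":[0,0,0],"twist":0}]' && python3 -m pendant '[{"dp":[0,0,0],"twist":0},{"dp":[0,0,0],"twist":0},{"dp":[0,0,0],"twist":0},{"dp":[0,0,0],"twist":0},{"dp":[0,0,0],"twist":0},{"dp":[0,0,0],"twist":0},{"dp":[0,0,-0.01],"twist":0},{"dp":[0,0,-0.03],"twist":0},{"dp":[0,0,-0.03],"twist":0},{"dp":[0,0,-0.04],"twist":0},{"dp":[0,0,0],"twist":0},{"dp":[0,0,0],"twist":0}]' 0.5; python3 -c "
from h import *
go(.405,.365,.13,0)"
```

```text
time_s: 26.62
position: [0.5802, -0.0223, 0.0159]
eef_rot: [-3.137, 0.163, -0.002]
wrist_force: [-1.5, 0.0, 7.4]
grip_width: 0.0404
grip_force: 25.0
time_s: 27.62
position: [0.5809, -0.0224, 0.1277]
eef_rot: [-3.137, 0.163, -0.007]
wrist_force: [-0.4, 0.1, -1.4]
grip_width: 0.0704
grip_force: 0.0
at [ 0.5809 -0.0224  0.1277] yaw -5.96 w 0.0704 | twist -5.96 dp mm (after twist) [-175.9 -387.4   -2.3] t 27.6
```

```bash
python3 -m pendant '[{"dp":[0,0,0],"twist":-6},{"dp":[-0.0147,-0.0323,0],"twist":0},{"dp":[-0.0147,-0.0323,0],"twist":0},{"dp":[-0.0147,-0.0323,0],"twist":0},{"dp":[-0.0147,-0.0323,0],"twist":0},{"dp":[-0.0147,-0.0323,0],"twist":0},{"dp":[-0.0147,-0.0323,0],"twist":0},{"dp":[-0.0147,-0.0323,0],"twist":0},{"dp":[-0.0147,-0.0323,0],"twist":0},{"dp":[-0.0147,-0.0323,0],"twist":0},{"dp":[-0.0147,-0.0323,0],"twist":0},{"dp":[-0.0147,-0.0323,0],"twist":0},{"dp":[-0.0147,-0.0323,0],"twist":0},{"dp":[0,0,0.03],"twist":0},{"dp":[0,0,0.025],"twist":0},{"dp":[0,0,0],"twist":0},{"dp":[0,0,0],"twist":0},{"dp":[0,0,0],"twist":0}]' 0.19; python3 -c "
from h import *
S=imaging.camera('side')
cv2.imwrite('pics/f.png',cv2.resize(S['pixels'][220:360,140:300],None,fx=3.5,fy=3.5,interpolation=cv2.INTER_CUBIC))
go(.405,.365,.012,0)"
```

```text
time_s: 29.12
position: [0.4032, 0.3651, 0.0708]
eef_rot: [-3.141, -0.001, -0.0]
wrist_force: [0.6, -0.2, 1.4]
grip_width: 0.0561
grip_force: 0.0
at [0.4035 0.3653 0.0712] yaw 0.02 w 0.0563 | twist 0.02 dp mm (after twist) [ 1.5  0.3 59.2] t 29.2
```

View pics/f.png

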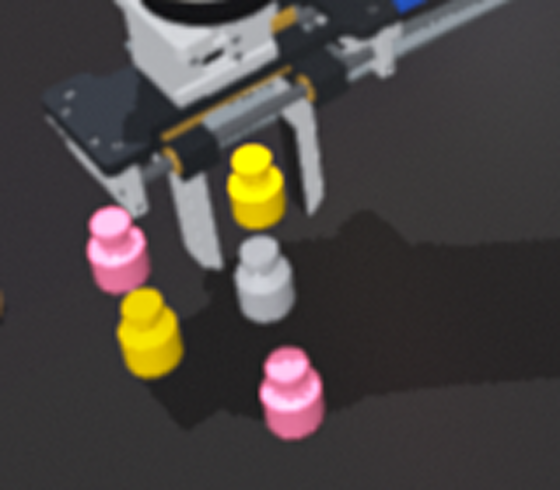

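The grey weight at (265,280) sits below the fingers' midpoint, and the look-alikes are clear of the finger tracks. I'll descend and grip.

```bash
python3 -m pendant '[{"dp":[0.0015,0,0.02],"twist":0},{"dp":[0,0,0.015],"twist":0},{"dp":[0,0,0.012],"twist":0},{"dp":[0,0,0.008],"twist":0},{"dp":[0,0,0.004],"twist":0},{"dp":[0,0,0],"twist":0},{"dp":[0,0,0],"twist":0}]' && python3 -m pendant '[{"dp":[0,0,0],"twist":0},{"dp":[0,0,0],"twist":0},{"dp":[0,0,0],"twist":0},{"dp":[0,0,0],"twist":0},{"dp":[0,0,0],"twist":0},{"dp":[0,0,0],"twist":0},{"dp":[0,0,0],"twist":0},{"dp":[0,0,0],"twist":0}]' -1 35 && python3 -m pendant '[{"dp":[0,0,-0.01],"twist":0},{"dp":[0,0,-0.03],"twist":0},{"dp":[0,0,-0.035],"twist":0},{"dp":[0,0,-0.035],"twist":0},{"dp":[0,0,-0.02],"twist":0},{"dp":[0,0,0],"twist":0},{"dp":[0,0,0],"twist":0}]'; python3 -c "
from h import *
go(.572,-.187,.054,0)
"
```

```text
time_s: 29.75
position: [0.4046, 0.3653, 0.0115]
eef_rot: [-3.141, -0.001, -0.0]
wrist_force: [0.3, 0.4, 0.6]
grip_width: 0.0558
grip_force: 0.0
time_s: 30.42
position: [0.4045, 0.3652, 0.0112]
eef_rot: [-3.141, -0.001, -0.0]
wrist_force: [-1.4, -1.2, 6.0]
grip_width: 0.0313
grip_force: 35.0
time_s: 31.0
position: [0.4047, 0.3652, 0.1421]
eef_rot: [-3.14, -0.001, -0.003]
wrist_force: [0.7, -2.3, -3.0]
grip_width: 0.0312
grip_force: 35.0
at [0.4047 0.3652 0.1421] yaw 0.04 w 0.0312 | twist 0.04 dp mm (after twist) [167.3 552.2  88.1] t 31.0
```

```bash
python3 -m pendant '[{"dp":[0.0105,0.0345,0],"twist":0},{"dp":[0.0105,0.0345,0],"twist":0},{"dp":[0.0105,0.0345,0],"twist":0},{"dp":[0.0105,0.0345,0],"twist":0},{"dp":[0.0105,0.0345,0],"twist":0},{"dp":[0.0105,0.0345,0],"twist":0},{"dp":[0.0105,0.0345,0],"twist":0},{"dp":[0.0105,0.0345,0],"twist":0},{"dp":[0.0105,0.0345,0],"twist":0},{"dp":[0.0105,0.0345,0],"twist":0},{"dp":[0.0105,0.0345,0],"twist":0},{"dp":[0.0105,0.0345,0],"twist":0},{"dp":[0.0105,0.0345,0],"twist":0},{"dp":[0.0105,0.0345,0],"twist":0},{"dp":[0.0105,0.0345,0],"twist":0},{"dp":[0.0105,0.0345,0],"twist":0},{"dp":[0,0,0],"twist":0},{"dp":[0,0,0],"twist":0}]' && python3 -m pendant '[{"dp":[0,0,0.03],"twist":0},{"dp":[0,0,0.03],"twist":0},{"dp":[0,0,0.015],"twist":0},{"dp":[0,0,0.006],"twist":0},{"dp":[0,0,0],"twist":0},{"dp":[0,0,0],"twist":0}]'; python3 -c "
from h import *
go(.572,-.187,.0532,0)
"
```

```text
time_s: 32.5
position: [0.5719, -0.1886, 0.139]
eef_rot: [-3.141, 0.004, 0.005]
wrist_force: [-0.8, 0.6, -1.3]
grip_width: 0.0312
grip_force: 35.0
time_s: 33.0
position: [0.573, -0.1861, 0.0603]
eef_rot: [-3.141, -0.003, 0.0]
wrist_force: [0.4, -0.6, -1.6]
grip_width: 0.0312
grip_force: 35.0
at [ 0.573  -0.1861  0.0603] yaw 0.1 w 0.0312 | twist 0.1 dp mm (after twist) [-1.   0.9  7.1] t 33.0
```

```bash
python3 -m pendant '[{"dp":[-0.001,0.001,0.0035],"twist":0},{"dp":[0,0,0.002],"twist":0},{"dp":[0,0,0.0015],"twist":0},{"dp":[0,0,0],"twist":0},{"dp":[0,0,0],"twist":0}]' && python3 -m pendant '[{"dp":[0,0,0],"twist":0},{"dp":[0,0,0],"twist":0},{"dp":[0,0,0],"twist":0},{"dp":[0,0,0],"twist":0},{"dp":[0,0,0],"twist":0},{"dp":[0,0,0],"twist":0},{"dp":[0,0,-0.01],"twist":0},{"dp":[0,0,-0.03],"twist":0},{"dp":[0,0,-0.03],"twist":0},{"dp":[0,0,-0.04],"twist":0},{"dp":[-0.04,0,0],"twist":0},{"dp":[-0.04,0,0],"twist":0},{"dp":[-0.04,0.015,0],"twist":0},{"dp":[-0.02,0.035,0],"twist":0},{"dp":[-0.01,0.04,0],"twist":0},{"dp":[0,0.04,0],"twist":0},{"dp":[0,0.04,0],"twist":0},{"dp":[0,0,0],"twist":0},{"dp":[0,0,0],"twist":0}]' 0.3; python3 - <<'E'
from h import *
T=imaging.camera('top');S=imaging.camera('side')
tiles=[]
for p in (T,S):
    row=[]
    for X in [(.587,.142,.08),(.572,-.187,.088),(.580,-.0225,.032),(.600,.2685,.036)]:
        row.append(blob(p,proj(p,X),X[2],.05,sc=1900)[1])
    tiles.append(np.hstack(row))
cv2.imwrite('pics/g.png',np.vstack(tiles)); print(sensors.sense()['position'],sensors.sense()['time_s'])
cv2.imwrite('pics/g2.png',T['pixels'])
for n,z in [('jar',0),('vial',0)]: print(n,[at(p,d['xy'],z).round(3) for p in(T,S) for d in imaging.pinpoint(p,n)[:1]])
E
```

```text
time_s: 33.42
position: [0.5721, -0.1879, 0.0533]
eef_rot: [3.141, 0.001, 0.001]
wrist_force: [-0.2, 0.1, 1.1]
grip_width: 0.0313
grip_force: 35.0
time_s: 35.0
position: [0.4223, -0.3594, 0.1633]
eef_rot: [3.141, -0.004, -0.0]
wrist_force: [0.8, 0.4, -0.4]
grip_width: 0.0612
grip_force: 0.0
[ 0.4232068  -0.35680044  0.16324532] 35.1
jar [array([ 0.423, -0.116]), array([ 0.619, -0.231])]
vial [array([ 0.444, -0.017]), array([ 0.429, -0.004])]
```

View pics/g.png

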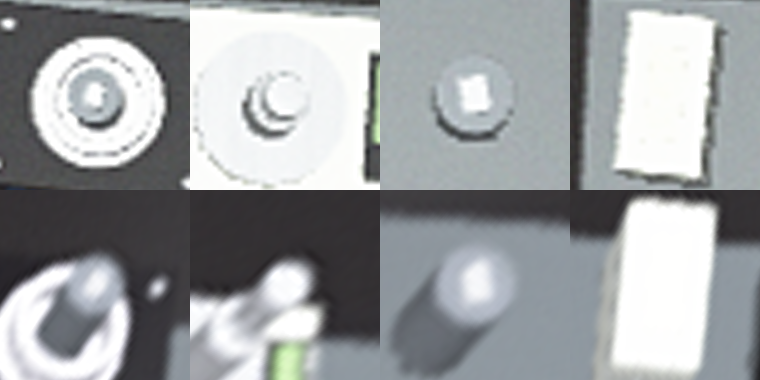

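View pics/g2.png

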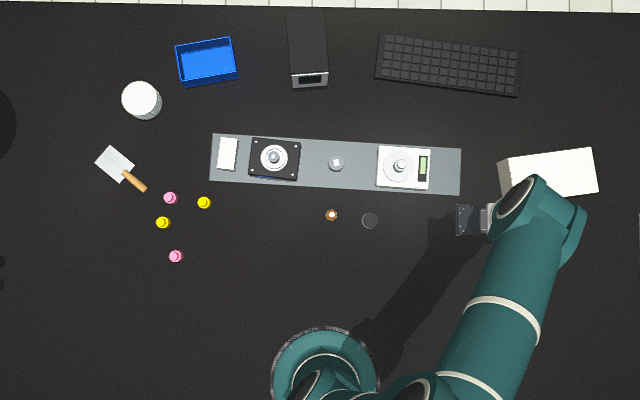

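All the pieces stand where they should: small mount in the ring, weight mid-pan, large mount mid-mat, and box parallel at (228,153). The jar (370,219) and vial (331,215) are unmoved.

```bash
python3 -c "
from plant import env
print(env.sign_off())"
```

```text
the job is handed in; nothing more can be done
None
```

I placed all five pieces and handed the job in at about 35 s. The final pictures show each one where it should be and the jar and vial where they were; sign-off gave no verdict.

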